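Hold the spring clamp open at its mark with the pull pin

TASK

Take the orange-handled pull pin out of the rack and put it down through the eye at the front of the spring clamp's slide until its collar rests on the eye. Then, holding the pin, pull the slide straight out against its spring until the slide's pointer stands over the red mark on the rail, and finish while holding it there: the spring pulls the slide back the moment you let go. Move the slide with the pin only, not with the fingers, and leave the blue pin and the things standing on the table where they are.

Things in the scene. Friction and masses are not known exactly. Their poses are not given: they have to be found in the camera images.
- orange_pin: Loose round pull pin, 92 mm long, 0.09 kg, upright in one of the rack's sockets, collar resting on the rack. Origin at the rod's tip, +z up: steel rod 10 mm across from 0 to 36 mm (lowest 6 mm taper to 5 mm), collar 30 mm across from 36 to 42 mm, orange handle 22 mm across from 42 to 92 mm (grip it from above; fingers closing along the pull keep it from tilting).
- pin_tip (a point): The tip (lowest point) of the orange pin's rod, the same point as the pin's origin.
- blue_pin: The same pin but with a blue handle and a thicker rod of 13 mm; it stands in the rack's other socket and stays there. Origin at the rod's tip.
- rack: Fixed grey block, 50 mm (x) by 150 mm (y) by 40 mm high, with a steel foot strip 10 mm wide and 6 mm high along each long side; origin at the centre of its underside. Two sockets, holes 14 mm wide and 38 mm deep, at y = +45 mm and -45 mm of its frame; either pin may be in either. A pin is free of its socket once lifted 36 mm.
- clamp: Fixed spring clamp. Origin on the table under it, +z up; its -x is the direction in which the slide is pulled out. Grey base x -90 to +125 mm, 110 mm wide (y), 12 mm thick; blue fixed jaw at the far end 72 mm high; blue guide bridge 58 mm high at x = -68 mm; aluminium index rail at y = -67 mm, its top 20 mm above the table.
- clamp_slide: The clamp's slide: blue moving jaw, 64 mm high, with a steel tongue ending in a square eye in front. Its origin is the clamp's origin while home; it moves along the clamp's -x, at most 70 mm. A spring pulls it home with 3.6 N at home and 0.06 N more per mm pulled out.
- eye (a point): Centre of the eye's hole at its top face, 44 mm above the table, at x = -125 mm of the clamp while the slide is home; moves with the slide, axes as the clamp's. The eye is a steel block 36 x 36 mm, 14 mm thick (underside 30 mm above the table), with an upright through hole 14 mm in diameter; below it is only the table.
- pointer (a point): The yellow line on the black pointer arm that sticks out from the moving jaw over the index rail: 36 mm above the table over the rail's middle, at x = +40 mm of the clamp while home. Moves with the slide.
- mark: Red index block on the index rail, 12 mm long along the rail (x) and 18 mm wide, top 28 mm above the table, below the pointer arm. Origin at the centre of its underside, axes as the clamp's. It stands 25 to 55 mm of travel out from the pointer's home. The pointer is over it when within 6 mm of its centre along x.
- fitting: Brass pipe fitting, 24 x 28 x 46 mm, loose, a bystander. Origin at its underside.
- stapler: Blue stapler, 36 x 151 x 49 mm, loose, a bystander. Origin at its underside.
- scanner: Dark barcode scanner, 57 x 161 x 34 mm, loose, a bystander. Origin at its underside.
- label_roll: White label roll, 90 mm across, 60 mm high, loose, a bystander. Origin at its underside.
- carton_small: Small white carton, 51 x 60 x 70 mm, loose, a bystander. Origin at its underside.
Mind the look-alikes: they are no part of the job. There is more than one size of the orange_pin; the job needs the smallest.

How it is judged (in metres and radians):
On the way, in this order (a step that is already met when the one before it is completed fails the run):
1. the orange pin is down through the eye to its collar, the slide still home (z of pin_tip in the frame of eye below -0.031 m and horizontal distance between pin_tip and eye below 0.01 m and x of eye in the frame of clamp above -0.137 m), for 0.2 s.
2. the slide is pulled out by the held pin until its pointer stands over the red mark (x of pointer in the frame of mark between -0.006 and 0.006 m and contact force between orange_pin and clamp_slide above 2 N and contact force between the fingers and orange_pin above 1 N), for 0.5 s.
At the end, for the whole second after the job is handed in: Robot still grips the orange pin; its tip is 26 mm or more below the eye's top, within 14 mm of the hole's axis; the pin alone pulls the slide (over 2 N, robot on slide under 1 N), which stands still with its pointer within 6 mm of the mark's centre, all through the last second (all of step 2 and linear speed of clamp_slide below 0.01 m/s and z of pin_tip in the frame of eye below -0.026 m and horizontal distance between pin_tip and eye below 0.014 m and contact force between each of the arm, the fingers and clamp_slide below 1 N); the arm keeps its last pose, push and grip.
It fails at once if the slide is pushed or pulled by the robot itself instead of the pin (contact force between any of the fingers, the arm and clamp_slide above 4 N).
It fails at once if the blue pin is moved from its socket (distance of blue_pin from where it was at the start of the episode above 0.015 m).
It fails at once if a bystander is moved by more than 25 mm (distance of any of fitting, stapler, scanner, label_roll, carton_small from where it was at the start of the episode above 0.025 m).
It also fails if it takes over 42 s, if anything falls off the work surface, if the arm or the gripper's body presses on something with over 40 N, if the wrist force passes 120 N, or if a joint passes its speed limit or range.

ROBOT

A 6-joint arm with a two-finger parallel gripper is mounted at the origin on a cart in front of the work surface, level with it; the furniture and walls round the work are solid. World frame = base frame: x ahead of the robot, y to its left, z up, the work surface at z = 0. Lengths are in mm, angles in rad, forces in N, time in s.
With the tool pointing down it reaches from about 300 to 825 mm from the base axis. Payload 5.4 kg.
Tool frame: the origin (TCP) lies midway between the tips of the shut fingers; the grasp point (between the pads) lies 19 mm behind it; z points along the fingers, y is the line along which they close (so a half turn about z gives the same grasp; the last joint's range is limited). The gripper opens to 92 mm and grips with 3 to 60 N. Pads are 20 mm wide; open, the fingers measure 128 mm over their backs; the gripper's body (75 mm by 189 mm) begins 69 mm behind the grasp point.
Start: joints at [0.97, 0.158, 1.597, -0, 1.386, -0.21], TCP at [219.042, 531.626, 214.601] pointing down, gripper open.
Joint ranges: [-2.91, 2.91], [-0.94, 2.29], [0.18, 2.7], [-1.29, 4.43], [0.17, 2.64], [-3, 3]. Speed limits (rad/s): [2.57, 2.57, 3.14, 3.14, 3.14, 3.14].

INTERFACE

Orientations are given as a rotation vector (axis times angle).
In Python, from workcell import robot gives the robot as it stands. Calls block until the motion is done:
- robot.move_to(position, orientation): joint-space move of the TCP to a pose.
- robot.move_straight(position, orientation=None, vel=150): straight line of the TCP; orientation=None keeps the orientation; vel is the mean speed in mm/s.
- robot.set_joints(angles): joint-space move.
- robot.command_gripper(opening, newtons=None): finger opening in mm; newtons is the grip in N (None keeps the last); returns when the fingers have stopped.
- robot.hold(seconds).
- robot.inverse_kinematics(position, orientation): joint angles nearest the present ones, or None.
- robot.observe(): the state.
- robot.camera(name): name is "side" or "top" or "wrist"; returns a dict with "img" (420x560x3 uint8, red, green, blue), "fx", "fy", "cx", "cy" (pixels), "rvec" (rotation vector, rad) and "tvec" (3), from world to camera coordinates, as OpenCV has them; the wrist camera has in their place "hand_eye" (4x4, takes a point from camera to tool coordinates, whose origin is the TCP and whose axes are the flange's). Camera axes: x right, y down, z forward; pixel columns grow to the right and rows downward; lengths in mm; the calibration is good to about 2 mm. A picture is of the moment at which its call begins: read the wrist's pose just before it. There is no depth.
A pose or a line that the arm cannot do raises robot.Unreachable and nothing moves.
- robot.sign_off(): hands the job in; it is judged then, once.
The state is a dict: "clock": time; "joint_pos": joint angles; "dq": joint speeds; "effort": joint torques, N m; "position": TCP position; "tcp_rot": TCP orientation; "contact_force": force on the tool from outside, world axes, zero at the start; "moment": the same for the moment, N m; "finger_gap": finger opening in mm; "grasp_force": force on a finger pad.
Only numpy, scipy, OpenCV 4.12 (cv2) and the standard library are available. Lean on these libraries where they do the work, as an engineer would, in place of code of your own. Each camera call takes 0.05 s, during which the arm holds its last target. There are 200 camera calls.

## Working session

There is one attempt and no reset: what is moved stays moved. The work goes in short steps, each a Python script; the robot and the scene stay as the last script left them, time stands still between calls to the robot, and variables do not carry over. Pictures are saved under pics/ and viewed, at most 13 in all, crops included, and the job is handed in when it is done.

```bash
mkdir -p pics
cat > h.py <<'E'
import numpy as np, cv2
from workcell import robot
from scipy.spatial.transform import Rotation as R
def cam(n):
    o=robot.observe(); c=robot.camera(n); K=np.array([[c["fx"],0,c["cx"]],[0,c["fy"],c["cy"]],[0,0,1.]])
    if "rvec" in c:
        Rm=R.from_rotvec(np.ravel(c["rvec"])).as_matrix(); t=np.ravel(c["tvec"])
    else:
        T=np.eye(4);T[:3,:3]=R.from_rotvec(o["tcp_rot"]).as_matrix();T[:3,3]=o["position"]
        M=np.linalg.inv(T@np.array(c["hand_eye"])); Rm=M[:3,:3];t=M[:3,3]
    return dict(img=c["img"],K=K,R=Rm,t=t)
def ray(c,uv):
    d=c["R"].T@np.linalg.inv(c["K"])@np.array([uv[0],uv[1],1.]); return -c["R"].T@c["t"],d
def onz(c,uv,z):
    o,d=ray(c,uv); return o+d*(z-o[2])/d[2]
def proj(c,p):
    q=c["K"]@(c["R"]@np.array(p,float)+c["t"]); return q[:2]/q[2]
def save(c,f,box=None,s=1):
    im=c["img"][...,::-1]
    if box: im=im[box[1]:box[3],box[0]:box[2]]
    cv2.imwrite(f,cv2.resize(im,None,fx=s,fy=s,interpolation=cv2.INTER_CUBIC))
E
python3 - <<'E'
from h import *
import pickle
for n in("top","side","wrist"):
    c=cam(n); save(c,f"pics/{n}.png",s=1.4); pickle.dump(c,open(n+".pkl","wb")); print(n,-c["R"].T@c["t"])
o=robot.observe(); print(o)
E
```

```text
top [ 454.33656331   99.62237774 1371.15310861]
side [ 325.13852219 -736.08556415  408.90200287]
wrist [158.33403628 556.78066752 383.95669427]
{'clock': 0.15, 'joint_pos': array([ 9.69851428e-01,  1.58906298e-01,  1.59792393e+00,  5.76556811e-06,
        1.38620949e+00, -2.10106340e-01]), 'dq': array([-0.00096913, -0.00264016, -0.00433641,  0.00077864,  0.00091392,
       -0.00031177]), 'effort': array([ 1.48868671e-04, -3.85918200e+01, -3.22433317e+01,  7.02416198e-02,
        3.51095223e-02, -6.83481176e-05]), 'position': array([218.79759022, 531.22519275, 213.85350615]), 'tcp_rot': array([-6.09917352e-01, -3.08123053e+00,  2.08479925e-03]), 'contact_force': array([ 0.51271719, -0.2579217 ,  0.36770421]), 'moment': array([-0.03870948,  0.02226731,  0.03371612]), 'grasp_force': 0.0, 'finger_gap': 91.80448149048527}
```

View pics/top.png

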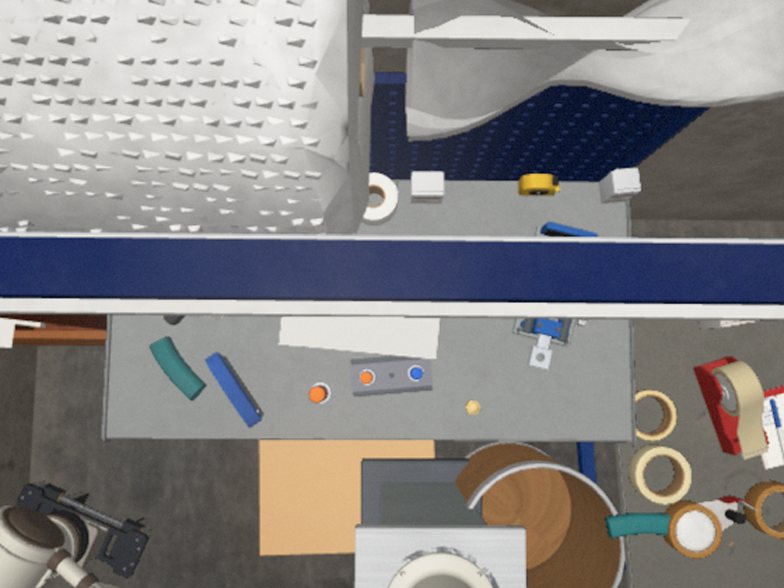

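View pics/side.png

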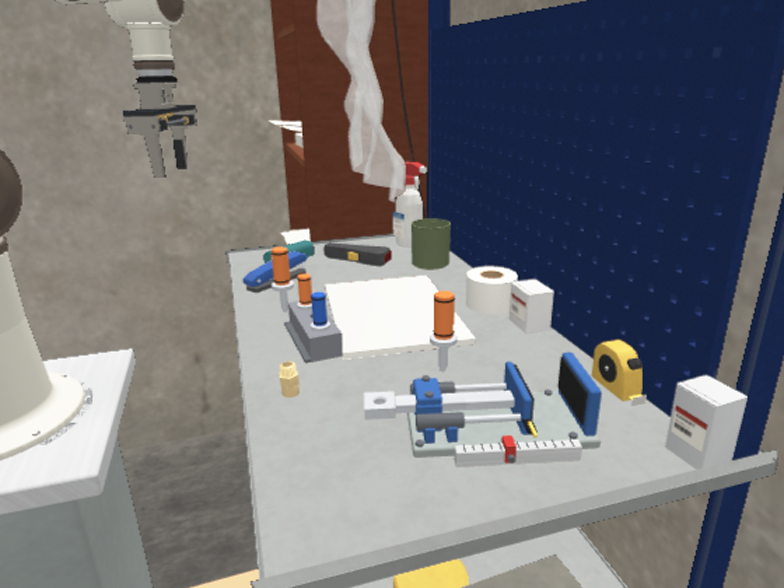

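The top view shows the rack with orange pin (367,377) and blue pin (416,373), and the eye at (541,357), with an overhead beam hiding the jaw. The side view shows the clamp with its eye at (380,403), red mark at (509,448) and yellow pointer at (531,427). The other two orange pins are larger and stand free. All pixels are in 1.4x scale.

Run:
```python
from h import *
import pickle
t=pickle.load(open("top.pkl","rb"));s=pickle.load(open("side.pkl","rb"))
def masks(c):
    h=cv2.cvtColor(c["img"],cv2.COLOR_RGB2HSV)
    return {"orange":cv2.inRange(h,(6,180,120),(16,255,255)),"red":cv2.inRange(h,(0,180,100),(4,255,255))|cv2.inRange(h,(175,180,100),(180,255,255)),"yellow":cv2.inRange(h,(22,150,120),(32,255,255)),"blue":cv2.inRange(h,(100,150,120),(115,255,255))}
for n,c in(("top",t),("side",s)):
    for k,m in masks(c).items():
        N,_,st,ce=cv2.connectedComponentsWithStats(m)
        for i in range(1,N):
            if 12<st[i,4]<3000: print(n,k,ce[i].round(1),st[i], onz(t,ce[i],96).round(0) if n=="top" else "")
print("eye",onz(t,(541/1.4,357/1.4),44).round(),onz(s,(380/1.4,403/1.4),44).round())
print("mark",onz(s,(509/1.4,440/1.4),28).round(), "ptr",onz(s,(531/1.4,427/1.4),36).round())
print("base front corners",[onz(s,(u/1.4,v/1.4),12).round() for u,v in((413,449),(598,440))])
```

```text
top orange [261.2 270. ] [258 267   7   7  32] [425. 139.  96.]
top orange [226.2 282. ] [221 277  11  10  56] [395. 225.  96.]
top red [517.6 297.3] [500 261  29  62 283] [ 364. -495.   96.]
top red [553.1 279.4] [546 277  14   6  40] [ 409. -584.   96.]
top red [521.4 356.4] [517 355  11   4  30] [ 222. -499.   96.]
top yellow [383.4 130. ] [371 124  28  14 243] [ 782. -168.   96.]
top blue [406.5 164.2] [390 159  36  10 139] [ 695. -225.   96.]
top blue [391.3 233.7] [382 228  20  13 161] [ 518. -184.   96.]
top blue [158.8 268.9] [147 253  26  35 254] [426. 393.  96.]
top blue [297.  266.4] [293 263   9   8  48] [435.  51.  96.]
top blue [171.8 289.4] [168 285   8   9  22] [376. 359.  96.]
top blue [553.3 295.5] [550 286   7  19  46] [ 369. -583.   96.]
side red [362.8 317.7] [359 312   9  14  57] 
side blue [211.1 184.1] [206 180  13  11  89] 
side blue [184.8 195.9] [174 187  20  17 183] 
side blue [227.1 210.6] [223 209   9   4  33] 
side blue [227.5 221.8] [223 214  10  16 132] 
side blue [418.5 279.3] [402 252  27  58 386] 
side blue [371.6 278. ] [361 259  19  40 213] 
side blue [304.8 282.7] [296 271  19  24 346] 
side blue [322.5 309.9] [320 305   6  10  55] 
side blue [306.5 310.4] [304 306   6  10  57] 
eye [ 466. -183.   44.] [ 468. -189.   44.]
mark [ 588. -280.   28.] ptr [ 617. -276.   36.]
base front corners [array([ 490., -242.,   12.]), array([ 695., -292.,   12.])]
```

View pics/wrist.png

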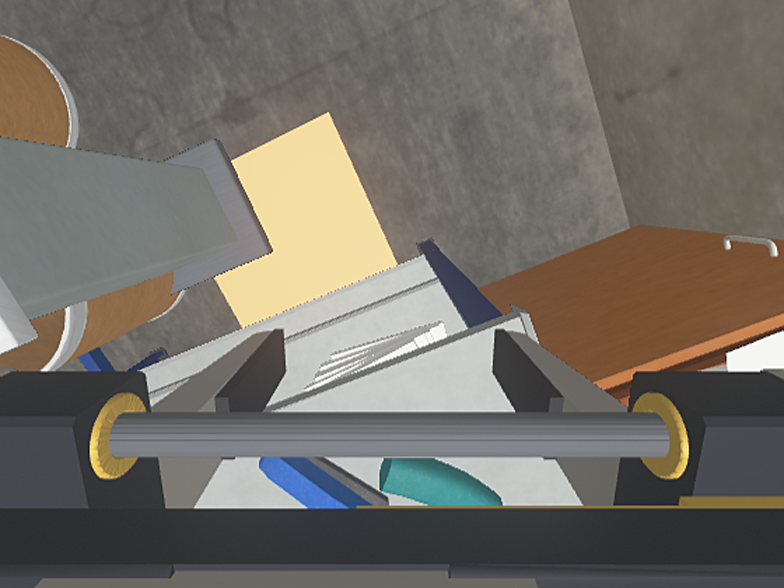

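The wrist view shows the fingers at rows 330-400 and only the table edge, stapler and teal object behind them. The camera sits on the tool's +x side. I'll plan viewing poses for the clamp and the rack.

```bash
cat >> h.py <<'E'
def down(tx):  # tool pointing down, tool x at world angle tx (deg)
    a=np.deg2rad(tx); x=np.array([np.cos(a),np.sin(a),0]); z=np.array([0,0,-1.]); return R.from_matrix(np.c_[x,np.cross(z,x),z]).as_rotvec()
E
python3 - <<'E'
from h import *
import pickle
s=pickle.load(open("side.pkl","rb"))
print("bigpin",onz(s,(443/1.4,370/1.4),0).round(),"side sees z at eye:",[proj(s,(480,-185,z)).round() for z in(200,400,600)])
np.set_printoptions(suppress=True,precision=2)
H=np.array(robot.camera("wrist")["hand_eye"]);print(H)
K=pickle.load(open("wrist.pkl","rb"))["K"];print(K)
for z in(230,):
  for p in([470,-290,z],[500,-300,z],[520,-320,z]):
    T=np.eye(4);T[:3,:3]=R.from_rotvec(down(76.3)).as_matrix();T[:3,3]=p;M=np.linalg.inv(T@H);c=dict(K=K,R=M[:3,:3],t=M[:3,3])
    print(p,robot.inverse_kinematics(p,down(76.3)),[proj(c,q).round() for q in([467,-186,44],[588,-280,28],[611,-290,36],p)])
E
```

```text
bigpin [595. -69.   0.] side sees z at eye: [array([276., 197.]), array([273.,  56.]), array([ 268., -129.])]
[[  -0.     -0.97   -0.24   65.63]
 [   1.     -0.     -0.      0.4 ]
 [   0.     -0.24    0.97 -170.22]
 [   0.      0.      0.      1.  ]]
[[293.12   0.   277.52]
 [  0.   293.12 211.71]
 [  0.     0.     1.  ]]
[470, -290, 230] [-0.77  0.09  1.64 -0.    1.41 -0.53] [array([254., 110.]), array([367., 164.]), array([389., 168.]), array([277., 250.])]
[500, -300, 230] [-0.75  0.17  1.55 -0.    1.42 -0.51] [array([226., 108.]), array([342., 161.]), array([363., 165.]), array([277., 250.])]
[520, -320, 230] [-0.75  0.24  1.47 -0.    1.43 -0.51] [array([204.,  94.]), array([323., 150.]), array([344., 153.]), array([277., 250.])]
```

Run:
```python
from h import *
import pickle
robot.move_to([480,-300,215],down(76.3)); robot.hold(.3)
c=cam("wrist"); pickle.dump(c,open("w1.pkl","wb")); save(c,"pics/w1.png",(130,30,480,260),2.28)
o=robot.observe();print(o["clock"],o["position"])
```

```text
3.6083 [ 480.07298952 -299.88130002  215.00679587]
```

View pics/w1.png

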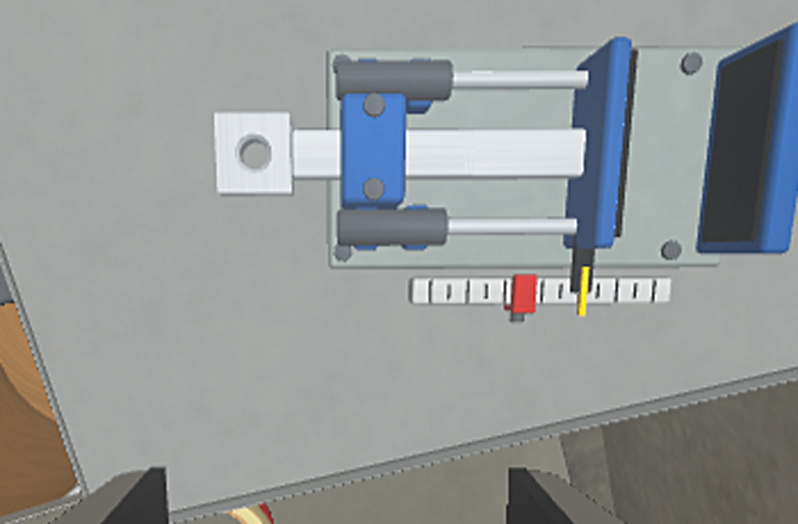

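The view shows the eye hole at crop (254,152), the red mark at (523,293) and the yellow pointer at (584,291). The tongue is nearly level in the image, so the tool is already well aligned with the pull direction.

Run:
```python
from h import *
import pickle
c=pickle.load(open("w1.pkl","rb"));f=lambda u,v:(u/2.28+130,v/2.28+30)
h=cv2.cvtColor(c["img"],cv2.COLOR_RGB2HSV); g=h[...,2]
def blob(m,near):
    N,l,st,ce=cv2.connectedComponentsWithStats(m)
    i=1+min(range(N-1),key=lambda i:np.hypot(*(ce[i+1]-near))+(1000 if st[i+1,4]<8 else 0)); print(ce[i].round(1),st[i]); return ce[i],st[i]
hole,_=blob((g<165).astype(np.uint8),f(254,150))
e0=onz(c,hole,44);print("hole",e0, "eye corners ctr",onz(c,f(253.2,153),44), [onz(c,f(*p),44).round(1) for p in((214,112),(292,112),(291,192),(217,195))])
r,st=blob(cv2.inRange(h,(0,150,100),(6,255,255))|cv2.inRange(h,(174,150,100),(180,255,255)),f(523,293))
y,_=blob(cv2.inRange(h,(20,150,100),(34,255,255)),f(584,291))
m=onz(c,r,28);p=onz(c,y,36);print("mark",m,"ptr",p)
a=onz(c,f(293,177),44);b=onz(c,f(585,175.5),44);a2=onz(c,f(293,129.5),44);b2=onz(c,f(585,128.5),44)
d=(b+b2-a-a2)/2;print("tongue dir",np.rad2deg(np.arctan2(d[1],d[0])),a,b,a2,b2)
d=onz(c,f(669,280),20)-onz(c,f(412,279),20);d2=onz(c,f(718,264),12)-onz(c,f(330,268),12);print([np.rad2deg(np.arctan2(q[1],q[0])) for q in(d,d2)],np.hypot(*d[:2]),np.hypot(*d2[:2]))
for ang in(-13.2,-13.7,-14.2):
    u=np.array([np.cos(np.deg2rad(ang)),np.sin(np.deg2rad(ang))]);v=np.array([-u[1],u[0]])
    print(ang,"ptr-eye",(p-e0)[:2]@u,(p-e0)[:2]@v,"travel",(p-m)[:2]@u,(p-m)[:2]@v)
# rack
t=pickle.load(open("top.pkl","rb"));print("orange",onz(t,(261.2,270),96),"blue",onz(t,(297,266.4),96))
pn=onz(t,(261.2,270),96)
for P in([pn[0]-20,pn[1]-90,260],[pn[0],pn[1]-120,260]): print(robot.inverse_kinematics(P,down(76.3)))
```

```text
[240.8  95.9] [235  90  13  14  66]
hole [ 468.07231771 -180.02178908   44.        ] eye corners ctr [ 468.05433327 -181.29861163   44.        ] [array([ 454.9, -159.3,   44. ]), array([ 490.8, -168.1,   44. ]), array([ 481.2, -202.9,   44. ]), array([ 445.8, -195.6,   44. ])]
[359.8 158.7] [355 151  10  16 150]
[385.5 157.3] [383 147   5  21  65]
mark [ 586.84337263 -279.73045998   28.        ] ptr [ 614.37247243 -284.31215053   36.        ]
tongue dir -13.513334028922051 [ 483.84840529 -196.39551409   44.        ] [ 621.20370233 -229.28967989   44.        ] [ 489.26050283 -175.65735118   44.        ] [ 624.44134025 -208.26040714   44.        ]
[np.float64(-13.97380954031528), np.float64(-13.177108307184898)] 137.90035932555165 211.5648972622992
-13.2 ptr-eye 166.24953889700532 -68.1271280456298 travel 27.847983804919185 1.8256566392655798
-13.7 ptr-eye 166.83772242527365 -66.673751470574 travel 27.830991781556495 2.068603543086651
-14.2 ptr-eye 167.41320061504078 -65.2152974312058 travel 27.81188032041757 2.3113929147389918
orange [425.27144017 139.2709164   96.        ] blue [434.92503979  50.66203865  96.        ]
[-1.77101978e-01 -3.29266194e-01  1.96421842e+00 -4.44089210e-16
  1.50664043e+00  6.20081291e-02]
[-2.40228376e-01 -2.77093921e-01  1.92372220e+00 -4.44089210e-16
  1.49496438e+00 -1.11826846e-03]
```

Run:
```python
from h import *
import pickle
o=down(76.4)
robot.move_to([425,130,200],o); robot.move_straight([425,139,150]); robot.hold(.2)
def orange(c,z):
    h=cv2.cvtColor(c["img"],cv2.COLOR_RGB2HSV); m=cv2.inRange(h,(6,170,110),(16,255,255))
    N,l,st,ce=cv2.connectedComponentsWithStats(m)
    return [(ce[i].round(1),st[i],onz(c,ce[i],z).round(1)) for i in range(1,N) if st[i,4]>100]
c=cam("wrist");pickle.dump(c,open("w2.pkl","wb"));print(orange(c,96),proj(c,(425,139,96)));save(c,"pics/w2.png")
```

```text
[(array([209.4, 124.2]), array([ 189,  103,   42,   43, 1397], dtype=int32), array([395.6, 226.2,  96. ])), (array([280.7, 222.9]), array([268, 211,  26,  25, 510], dtype=int32), array([428.9, 140.2,  96. ]))] [276.21939938 225.45309383]
```

View pics/w2.png

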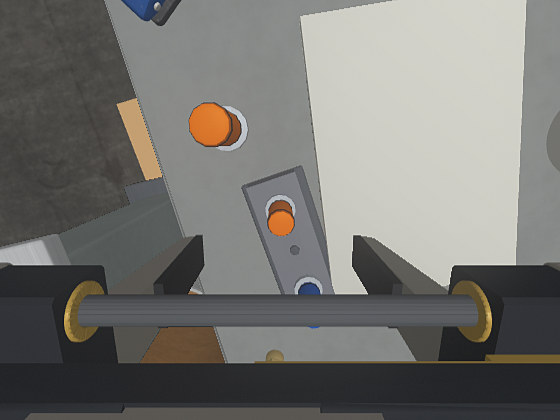

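Wrist view: the orange pin's top is at (281,222), the larger look-alike at (210,125) and the blue pin at (308,290). The two cameras agree on the orange pin to about 3.5 mm, so I'll grasp it and check it in hand.

Run:
```python
from h import *
import pickle
robot.command_gripper(60)
robot.move_straight([427.7,139.9,110],vel=100); robot.move_straight([427.7,139.9,52],vel=60)
robot.command_gripper(5,40); robot.hold(.2)
s=robot.observe();print(s["clock"],s["finger_gap"],s["grasp_force"],s["contact_force"])
robot.move_straight([427.7,139.9,190],vel=100);robot.hold(.2)
s=robot.observe();print(s["clock"],s["finger_gap"],s["grasp_force"],s["contact_force"],s["position"])
c=cam("wrist");pickle.dump(c,open("w3.pkl","wb"));save(c,"pics/w3.png",(170,150,380,290),3.5)
c=cam("side");pickle.dump(c,open("s3.pkl","wb"))
print(proj(c,s["position"]))
```

```text
9.1167 21.119753984233604 40.00006020069122 [-0.23075202 -0.33428753 -0.06421652]
10.85 21.73003924859159 39.99965965747833 [ 0.01016111  0.72316657 -1.18604514] [427.4531409  139.87650273 189.59319107]
[212.3073863  156.42445685]
```

View pics/w3.png

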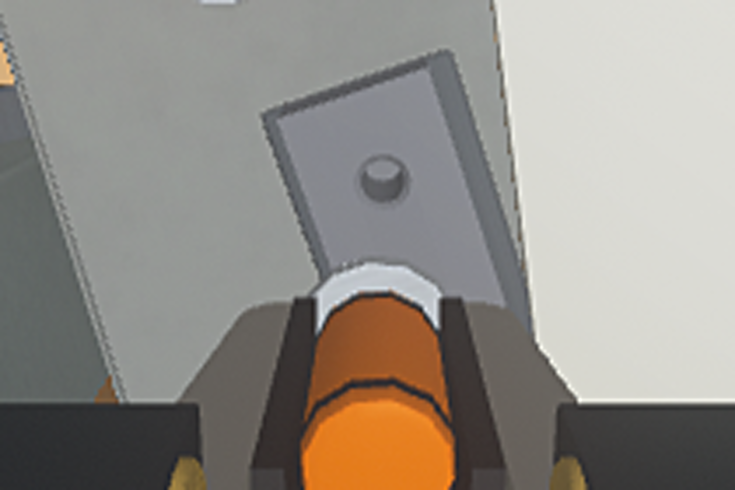

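The pin is held upright: the collar's camera-side rim is at crop (380,262), the handle base at row 293 and the top rim at about row 380. From these I'll get the pin's offset along tool x.

Run:
```python
from h import *
import pickle
c=pickle.load(open("w3.pkl","rb"));s=robot.observe();P=np.array(s["position"]);Rm=R.from_rotvec(s["tcp_rot"]).as_matrix()
f=lambda u,v:(u/3.5+170,v/3.5+150)
for n,uv,dz,r in(("collar bot",(380,262),-12,15),("handle base",(383,293),-6,11),("handle top",(378,380),44,11),("handle top R/L mid",(378,460),44,0),):
    q=Rm.T@(onz(c,f(*uv),P[2]+dz)-P); print(n,q.round(2),"off",(q[0]-r).round(2))
c=pickle.load(open("s3.pkl","rb"))
u=proj(c,P+[0,0,-30]);print(u);x,y=map(int,u)
im=c["img"];save(c,"pics/s3.png",(x-50,y-60,x+50,y+40),6)
```

```text
collar bot [12.93  0.42 12.  ] off -2.07
handle base [8.87 0.93 6.  ] off -2.13
handle top [ 13.04  -0.08 -44.  ] off 2.04
handle top R/L mid [  1.56  -0.09 -44.  ] off 1.56
[213.42781442 169.40938435]
```

View pics/s3.png

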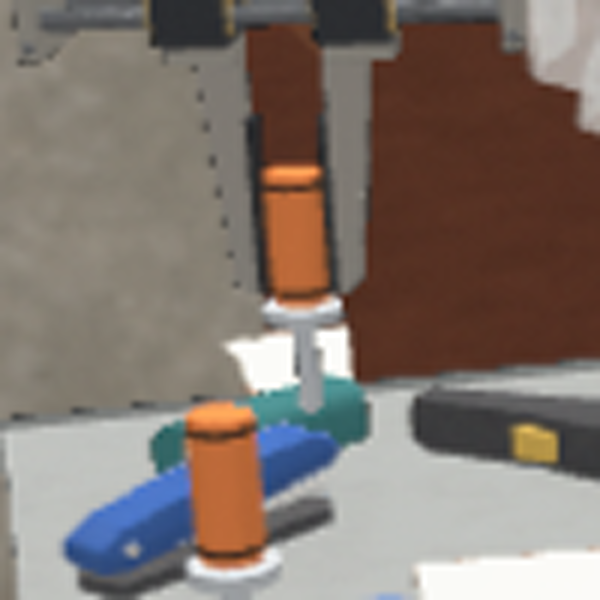

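In the side view the pin hangs straight in the finger plane. The wrist readings suggest a possible tilt of about 4° or offset of about 2 mm along tool x. I'll turn the tool 90° near the eye so the side camera shows that directly.

Run:
```python
from h import *
import pickle
robot.move_to([466,-181,175],down(166.4)); robot.hold(.3)
s=robot.observe();P=np.array(s["position"]);print(s["clock"],P,s["finger_gap"])
c=cam("side");pickle.dump((c,P),open("s4.pkl","wb"))
u=proj(c,P+[0,0,-5]);x,y=map(int,u);print(x,y)
im=c["img"][y-50:y+50,x-50:x+50]
h=cv2.cvtColor(c["img"],cv2.COLOR_RGB2HSV);m=cv2.inRange(h,(3,150,60),(18,255,255))
for dz in(40,30,20,10,0,-3):
    q=proj(c,P+[0,0,dz]);r=int(round(q[1]));cs=np.where(m[r,x-40:x+40])[0]+x-40
    print("handle",dz,q.round(2),cs.min() if len(cs) else None,cs.max() if len(cs) else None,len(cs))
for dz in(-9,-20,-28,-36,-44,-48,-52):
    print(dz,proj(c,P+[0,0,dz]).round(2))
print("px/mm",np.linalg.norm(proj(c,P+[10,0,0])-proj(c,P))/10)
save(c,"pics/s4.png",(x-50,y-50,x+50,y+50),6)
```

```text
13.175 [ 466.0809345  -180.78209591  175.04520953] 21.40521836376852
266 215
handle 40 [265.96 187.57] None None 0
handle 30 [266.16 193.84] None None 0
handle 20 [266.36 200.04] None None 0
handle 10 [266.56 206.17] None None 0
handle 0 [266.76 212.22] None None 0
handle -3 [266.82 214.02] None None 0
-9 [266.93 217.6 ]
-20 [267.14 224.11]
-28 [267.3  228.79]
-36 [267.45 233.42]
-44 [267.6  238.02]
-48 [267.67 240.3 ]
-52 [267.74 242.57]
px/mm 0.6306996562300341
```

View pics/s4.png

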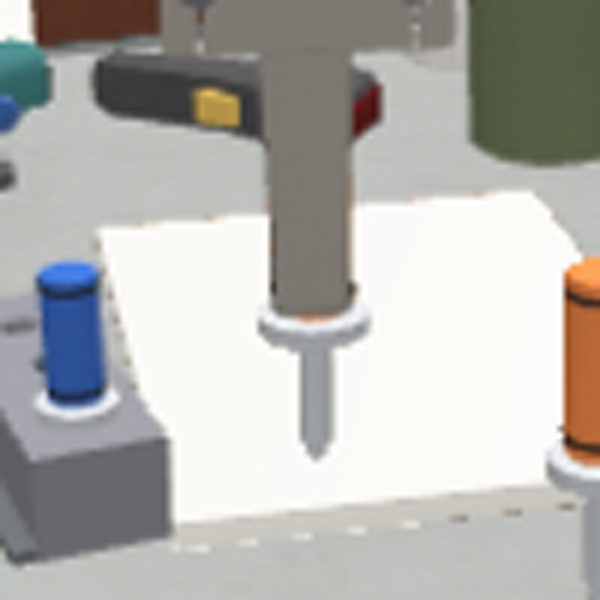

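There is no tilt: the collar's center is at crop (314,320) and the tip at (317,458), right on the vertical. The pin only sits about 1.8 mm toward tool -x, as the wrist view also says. I'll do a guarded descent into the eye.

Run:
```python
from h import *
import pickle
o=down(76.4);X=468.5;Y=-179.5
robot.move_to([X,Y,130],o);robot.move_straight([X,Y,98],vel=80);robot.hold(.2)
F0=np.array(robot.observe()["contact_force"]);z=98
while z>55.5:
    z-=3 if z>62 else 1.0
    robot.move_straight([X,Y,z],vel=40); s=robot.observe();f=np.array(s["contact_force"])-F0
    print(z,s["position"].round(1),f.round(1))
    if np.linalg.norm(f)>6: break
print(s["clock"],s["finger_gap"])
c=cam("wrist");pickle.dump(c,open("w5.pkl","wb"));c2=cam("side");pickle.dump(c2,open("s5.pkl","wb"))
a=cv2.resize(c["img"][130:290,180:380],(500,400),interpolation=2);b=cv2.resize(c2["img"][220:340,230:350],(400,400),interpolation=2)
cv2.imwrite("pics/w5.png",np.hstack([a[:,75:475],b])[...,::-1])
```

```text
95 [ 468.4 -179.4   94.9] [ 0.9 -0.4 -0.3]
92 [ 468.3 -179.4   91.7] [0.4 0.7 0.8]
89 [ 468.3 -179.4   88.7] [ 1.1  0.4 -0.6]
86 [ 468.3 -179.4   85.7] [-0.2  0.7  0.1]
83 [ 468.3 -179.4   82.8] [-0.2  0.1 -0.5]
80 [ 468.3 -179.4   79.7] [ 1.9  0.2 -0.5]
77 [ 468.3 -179.4   76.8] [0.5 0.7 0.5]
74 [ 468.3 -179.4   73.7] [-0.1  0.7 -0.5]
71 [ 468.3 -179.4   70.7] [ 0.2 -0.4 -0.7]
68 [ 468.3 -179.4   67.7] [ 1.8 -0.  -0.3]
65 [ 468.3 -179.4   64.8] [ 1.1  0.3 -0.6]
62 [ 468.3 -179.4   61.7] [ 0.   1.9 -1.6]
61.0 [ 468.5 -179.5   61. ] [ 0.9  0.3 -0.7]
60.0 [ 468.5 -179.5   59.9] [ 0.2  0.3 -0.5]
59.0 [ 468.4 -179.4   58.9] [-0.3  0.1 -0.6]
58.0 [ 468.4 -179.5   57.9] [-0.2  0.7  0.3]
57.0 [ 468.4 -179.4   56.9] [0.4 0.5 0.3]
56.0 [ 468.6 -179.6   56.1] [1.2 0.  1. ]
55.0 [ 468.7 -179.7   56. ] [-2.3  1.8  8.1]
20.1333 21.172353663029153
```

View pics/w5.png

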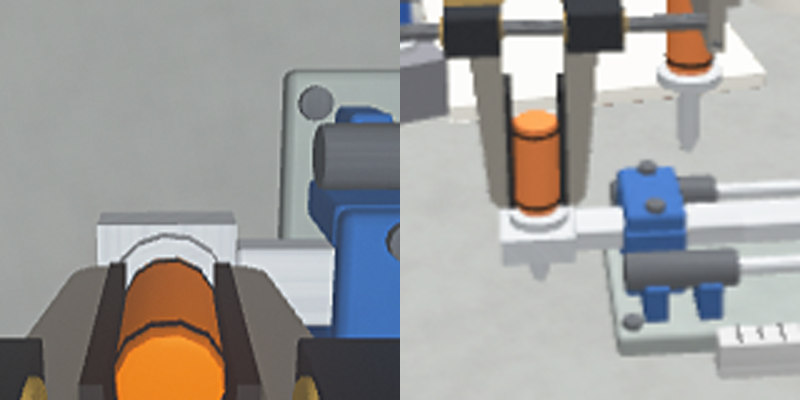

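The pin is seated: the left panel shows the collar on the eye, and the right panel shows the rod tip below it. Next I'll pull it out along the clamp's -x.

```bash
cat >> h.py <<'E'
import pickle
U=np.array([np.cos(np.deg2rad(-13.6)),np.sin(np.deg2rad(-13.6)),0])
def measure(c):
    h=cv2.cvtColor(c["img"],cv2.COLOR_RGB2HSV); o={}
    for k,m,z in(("red",cv2.inRange(h,(0,140,80),(5,255,255))|cv2.inRange(h,(174,140,80),(180,255,255)),28),("yel",cv2.inRange(h,(20,130,80),(34,255,255)),36)):
        m[:295]=0;m[345:]=0;m[:,:330]=0;m[:,410:]=0
        N,l,st,ce=cv2.connectedComponentsWithStats(m)
        if N>1:
            i=1+st[1:,4].argmax(); p=onz(c,ce[i],z); o[k]=(p@U).round(1); print(k,ce[i].round(1),st[i],p.round(1),(p@U).round(1))
    return o
E
python3 - <<'E'
from h import *
measure(pickle.load(open("s5.pkl","rb")))
P=np.array([468.5,-179.5,56.3]);robot.move_straight(P,vel=20);robot.hold(.35)
for d in(15,26.5):
    robot.move_straight(P-U*d,vel=25);robot.hold(.2);s=robot.observe();print(s["clock"],s["position"].round(1),s["contact_force"].round(1),s["finger_gap"],"moved",((P-s["position"])@U).round(2))
    c=cam("side");print(measure(c))
pickle.dump(c,open("s6.pkl","wb"));save(c,"pics/s6.png",(230,220,430,350),4)
E
```

```text
red [363.  318.3] [359 311   9  19 106] [ 583.1 -288.5   28. ] 634.6
yel [379.4 305.6] [377 301   6  11  26] [ 616.4 -277.5   36. ] 664.3
21.7833 [ 454.3 -176.4   56.7] [ 3.8 -2.   0.7] 21.22314754032205 moved 14.49
red [363.  318.3] [359 311   9  19 106] [ 583.1 -288.5   28. ] 634.6
yel [371.8 305.8] [369 301   6  12  30] [ 605.  -274.3   36. ] 652.6
{'red': np.float64(634.6), 'yel': np.float64(652.6)}
22.6417 [ 443.2 -173.7   56.6] [ 3.7 -3.8  0.8] 21.51583403489987 moved 25.92
red [363.  318.3] [359 311   9  19 106] [ 583.  -288.5   28. ] 634.5
yel [364.7 306.5] [362 301   6  12  32] [ 593.7 -272.4   36. ] 641.1
{'red': np.float64(634.5), 'yel': np.float64(641.1)}
```

View pics/s6.png

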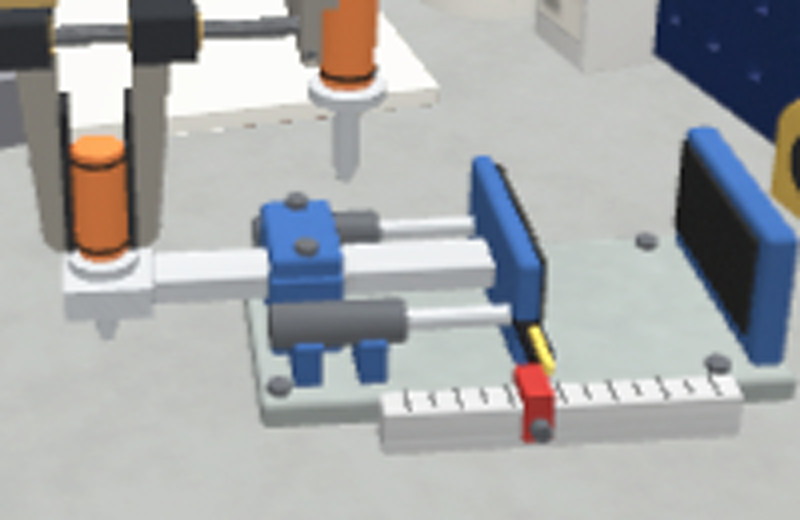

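The pointer has travelled 23.2 mm. The yellow line at crop (540,349) is still short of the red block's top, centred at (534,381). Both cameras say about 4.5 mm more.

Run:
```python
from h import *
P=np.array([468.5,-179.5,56.3])
robot.move_straight(P-U*31,vel=20);robot.hold(1.0)
s=robot.observe();print(s["clock"],s["position"].round(1),s["contact_force"].round(1),s["finger_gap"],s["grasp_force"],"moved",((P-s["position"])@U).round(2))
c=cam("side");print(measure(c),(onz(c,(363.5,315.3),28)@U).round(1));pickle.dump(c,open("s7.pkl","wb"));save(c,"pics/s7.png",(330,280,410,340),9)
```

```text
24.0667 [ 439.  -172.7   56.7] [ 3.7 -3.6  0.6] 21.238195329481204 40.00164270401001 moved 30.26
red [362.9 318.6] [359 311   9  19 100] [ 582.5 -289.2   28. ] 634.2
yel [361.7 306.6] [359 302   6  11  31] [ 589.3 -271.4   36. ] 636.6
{'red': np.float64(634.2), 'yel': np.float64(636.6)} 637.1
```

View pics/s7.png

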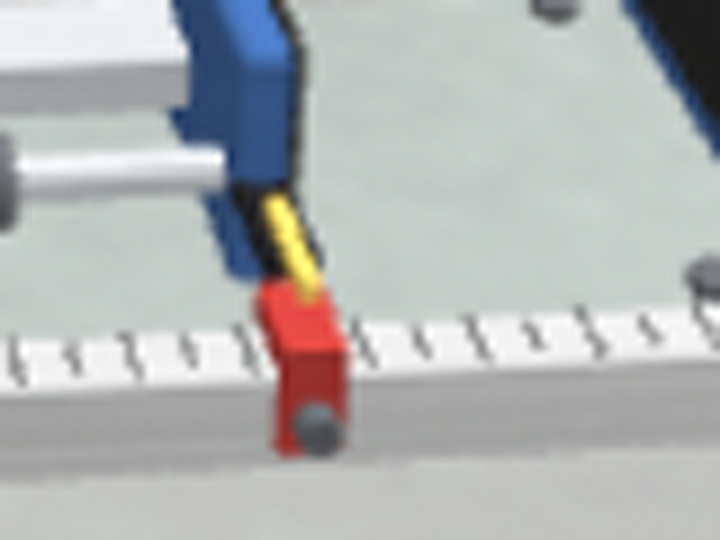

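The yellow line, dropped 8 mm to mark height, passes through about (303,318), against a red top centre of (305,318), so it is centred within about 1 mm.

Run:
```python
from h import *
print(robot.sign_off()); print(robot.observe()["clock"])
```

```text
the job is handed in; nothing more can be done
None
the job is handed in; nothing more can be done
```

I handed the job in at about 24 s of the 42 s allowed: the orange pin is seated in the eye to its collar and still gripped, holding the slide with its pointer within about 1 mm of the red mark's centre by the side camera; the system gave no verdict.

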